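# Tally a cast frame and hold it over the optical gauge

## Robot

A 6-joint arm with a two-finger parallel gripper is mounted at the origin on the work surface. World frame = base frame: x ahead of the robot, y to its left, z up, the work surface at z = 0. Lengths are in mm, angles in rad, forces in N, time in s.
With the tool pointing down it reaches from about 275 to 825 mm from the base axis. Payload 4.9 kg.
Tool frame: the origin (TCP) lies at the very end of the fingers, on their centre line; the grasp point (between the pads) lies 19 mm behind it; z points along the fingers, y is the line along which they close (so a half turn about z gives the same grasp; the last joint's range is limited). The gripper opens to 85 mm and grips with 20 to 120 N. Pads are 22 mm wide; open, the fingers measure 114 mm over their backs; the gripper's body (76 mm by 85 mm) begins 54 mm behind the grasp point. The pads swing forward as they close: fully open they stand 13 mm farther back than shut.
Start: joints at [-1.315, 0.326, -0.193, 1.052, 0, 1.437], TCP at [209.015, -508.755, 198.481] pointing down, gripper open.
Joint ranges: [-2.65, 2.65], [-0.97, 1.79], [-1.3, 1.35], [-1.93, 2.1], [-1.47, 1.37], [-3.14, 3.14]. Speed limits (rad/s): [2.57, 2.57, 3.14, 3.14, 3.14, 3.14].

## Interface

Orientations are given as [roll, pitch, yaw] about the fixed x, y, z axes, in that order (R = Rz(yaw) Ry(pitch) Rx(roll)).
In Python, from bench import bot, solve_ik, imaging gives the robot as it stands. Calls block until the motion is done:
- bot.move_ptp(position, orientation): joint-space move of the TCP to a pose.
- bot.movel(position, rot=None, max_speed=150, threshold=None): straight line of the TCP; rot=None keeps the orientation; max_speed is the mean speed in mm/s. With threshold (N) it stops when the force on the tool has changed by that much, and returns True; else False.
- bot.move_j(angles): joint-space move.
- bot.grip(opening, effort=None): opening from 0.0 (shut) to 1.0 (fully open); effort is the grip in N (None keeps the last); returns when the fingers have stopped.
- bot.dwell(seconds).
- solve_ik(position, orientation): joint angles nearest the present ones, or None.
- bot.get_state(): the state.
- imaging.capture(name): name is "scene" or "top" or "wrist"; returns the picture (420x560x3 uint8, blue, green, red); there is no depth.
- imaging.camera_model(name): a dict with "K" (3x3 intrinsics, pixels), "position" and "rotation" of the camera in the world. Camera axes: x right, y up, looking along -z (the intrinsics and any distortion apply to the point x, -y, -z); pixel columns grow to the right and rows downward; lengths in mm; the calibration is good to about 2 mm. A picture is of the moment at which its call begins: read the wrist's pose just before it. camera_model takes no time and is no camera call; for the wrist camera it gives the pose at the moment of the call.
A pose or a line that the arm cannot do raises bot.IKError and nothing moves.
- bot.sign_off(): hands the job in; it is judged then, once.
The state is a dict: "t": time; "qpos": joint angles; "joint_velocities": joint speeds; "effort": joint torques, N m; "tcp_pos": TCP position; "orientation": TCP orientation; "contact_force": force on the tool from outside, world axes, zero at the start; "wrist_torque": the same for the moment, N m; "opening": opening from 0.0 (shut) to 1.0 (fully open); "gripper_force": force on a finger pad.
Only numpy, scipy, OpenCV 4.12 (cv2) and the standard library are available. Lean on these libraries where they do the work, as an engineer would, in place of code of your own. Each camera call takes 0.05 s, during which the arm holds its last target. There are 200 camera calls.

## Task

Count the next piece: swing the tally counter's red-pinned lever all the way to its stop and let it spring back. Then pick the silver frame up from the pink mat by its upright black grip, carry it over the rack of standing frames (over the rack itself, not round its ends, touching nothing there) and hold it level about 10 mm above the gauge's lit glass window, centred on the window with their long sides lined up. Finish while still holding it there: nothing may ever touch the gauge, and the bottle, tape roll and screwdriver stay where they are.

Things in the scene. Friction and masses are not known exactly. Their poses are not given: they have to be found in the camera images.
- counter: Green tally counter, fixed to the bench: a box 66 x 66 x 46 mm high, with a steel lever on top. Origin at the centre of its underside, z up. It stands at the left or the right of the rack, beyond the mat or gauge.
- lever_axis (a point): Point on the vertical pivot axis of the counter's lever (over the centre of the green box), 76 mm above the bench, the same height as lever_pin.
- lever_pin (a point): Centre line of the upright red pin (12 mm diameter) at the end of the counter's lever, 50 mm out from the pivot axis and 12 mm below the pin's top (top 88 mm above the bench). The pin stands free from 55 mm up; the flat lever arm below it lies 49 to 55 mm above the bench and runs from the pin to the pivot, where a hub (30 mm diameter) reaches 57 mm. The point's x axis points from the pivot outward along the lever.
- lever_arm (a joint): Angle of the counter's lever, rad: 0 at rest, 1.0 at its stop, growing counter-clockwise seen from above. At rest the lever points, in the counter's frame, 0.5 rad short of -x (on the +y side), at the stop 0.5 rad past it. A spring pulls it back to 0: about 1 N at the pin at rest, 2.6 N at the stop.
- frame_grip (a point): The loose workpiece (0.11 to 0.22 kg): a silver rectangular frame 130 x 60 x 14 mm lying flat, with a black carrier plate across its middle and an upright black grip block, 50 mm long (frame x) x 16 mm thick (frame y), blue band near the top, reaching from 12 to 62 mm above the underside. The point is on the grip's centre line, 40 mm above the frame's underside. x along the frame's long sides, z up.
- frame_under (a point): Centre of the underside of the same workpiece, 40 mm straight below frame_grip; x along the long sides, z up.
- mat: Pink foam mat 170 x 110 x 6 mm fixed on the bench, on which the workpiece starts; origin at the centre of its underside, x along its long side.
- gauge_glass (a point): Centre of the pale lit window (130 x 60 mm with a black border, flush) in the top of the grey optical gauge, a fixed block 170 x 120 x 42 mm high. The point lies on the glass surface; x along the window's long side, z up. The gauge stands on the other side of the rack from the mat.
- rack: Fixed blue rack 280 x 56 mm with eight silver frames standing on edge in it, 100 mm high in all; origin at the centre of its underside, x along its length (which runs away from the robot), y across it. It stands between mat and gauge.
- bottle: Bystander: white bottle with blue cap, 52 mm diameter, 130 mm high, standing loose; origin at the centre of its underside. It stands at the other side of the rack from the counter.
- tape: Bystander: yellow tape roll, 90 mm diameter, 24 mm high, lying loose at one side; origin at the centre of its underside.
- driver: Bystander: wooden-handled screwdriver lying loose on the bench beyond the rack's far end.
Things that resemble listed ones, but are neither listed nor needed, are in the scene too. Leave any orange look-alike of the part that bears frame_grip alone.

How it is judged (in metres and radians):
On the way, in this order (a step that is already met when the one before it is completed fails the run):
1. the counter's lever is swung to its stop (value of joint lever_arm above 0.93 rad).
2. the lever is released and has sprung back (value of joint lever_arm below 0.1 rad and contact force between counter and anything else below 0.2 N), for 0.1 s.
3. the frame is gripped and carried above the height of the rack (height (world z) of frame_grip above 0.142 m and contact force between the fingers and frame above 1 N).
At the end, for the whole second after the job is handed in: Frame held still and level (0.10 rad) by the gripper, underside 3 to 20 mm above the glass, centre within 10 mm of the window's centre, long sides within 0.14 rad of the window's (either way round); nothing touches the gauge; lever back below 0.1 rad (z of frame_under in the frame of gauge_glass between 0.003 and 0.02 m and horizontal distance between frame_under and gauge_glass below 0.01 m and angle between the x axis of frame_under and the x axis of gauge_glass, either way round below 0.14 rad and angle between frame_under's own z axis and vertical below 0.1 rad and linear speed of frame below 0.02 m/s and contact force between the fingers and frame above 1 N and contact force between gauge and anything else below 0.1 N and value of joint lever_arm below 0.1 rad); the arm keeps its last pose, push and grip.
It fails at once if something touches the gauge (contact force between gauge and anything else above 0.5 N).
It fails at once if something touches the rack (contact force between rack and anything else above 0.5 N).
It fails at once if the frame is taken round an end of the rack, or across it lower than its top (y of frame_grip in the frame of rack between -0.02 and 0.02 m and (height (world z) of frame_grip below 0.138 m or x of frame_grip in the frame of rack above 0.15 m or x of frame_grip in the frame of rack below -0.15 m)).
It fails at once if a bystander is moved by more than 20 mm (distance of any of bottle, tape, driver from where it was at the start of the episode above 0.02 m).
It also fails if it takes over 70 s, if anything falls off the work surface, if the arm or the gripper's body presses on something with over 40 N, if the wrist force passes 120 N, or if a joint passes its speed limit or range.

## Working session

There is one attempt and no reset: what is moved stays moved. The work goes in short steps, each a Python script; the robot and the scene stay as the last script left them, time stands still between calls to the robot, and variables do not carry over. Pictures are saved under pics/ and viewed, at most 10 in all, crops included, and the job is handed in when it is done.

```bash
mkdir -p pics; ls; python3 - <<'E'
from bench import bot, imaging
import cv2
for n in ("scene","top"):
    im=imaging.capture(n); cv2.imwrite(f"pics/{n}0.png",im)
    m=imaging.camera_model(n); print(n,{k:v for k,v in m.items()})
s=bot.get_state(); print(s["t"],s["tcp_pos"],s["orientation"])
E
```

```text
pics
scene {'K': array([[416.2682371 ,   0.        , 275.69323654],
       [  0.        , 416.2682371 , 205.41041953],
       [  0.        ,   0.        ,   1.        ]]), 'position': array([1127.61275354,  704.75664799,  646.13194654]), 'rotation': array([ 0.99987297, -0.01542494,  2.42311038])}
top {'K': array([[504.65641738,   0.        , 280.37462474],
       [  0.        , 504.65641738, 204.32184802],
       [  0.        ,   0.        ,   1.        ]]), 'position': array([ 472.4269299 ,   58.62194053, 1344.51310467]), 'rotation': array([ 0.0523877 ,  0.00724642, -1.596488  ])}
0.1 [ 208.87684897 -508.18708051  197.77307046] [-3.14005095e+00 -2.33130062e-04  3.89766967e-01]
```

View pics/top0.png

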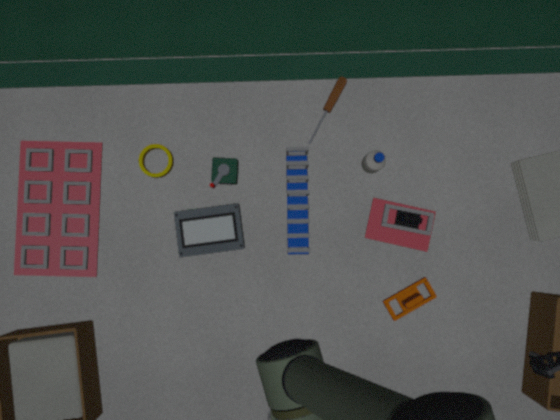

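View pics/scene0.png

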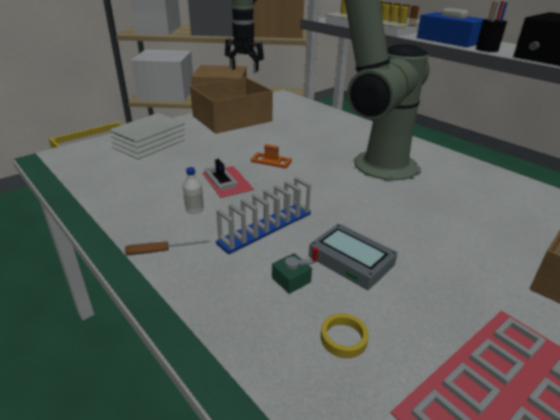

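The top view shows the gauge at about (210,230), counter (224,171) with its red pin at (212,185), rack (298,200), and frame on the mat at (408,218). The orange look-alike is at (408,298), bottle (374,161), tape (155,161) and driver (328,110). The scene view agrees.

```bash
cat > h.py <<'E'
from bench import bot, solve_ik, imaging
import numpy as np, cv2
from scipy.spatial.transform import Rotation as Ro
def ray(m,px,z):
    """pixels (n,2) -> world points on plane height z"""
    px=np.atleast_2d(np.asarray(px,float)); K=np.array(m["K"])
    d=np.c_[(px[:,0]-K[0,2])/K[0,0],-(px[:,1]-K[1,2])/K[1,1],-np.ones(len(px))]
    d=Ro.from_euler("xyz",m["rotation"]).apply(d); c=np.array(m["position"])
    return c+d*((z-c[2])/d[:,2])[:,None]
def proj(m,P):
    q=Ro.from_euler("xyz",m["rotation"]).inv().apply(np.atleast_2d(P)-m["position"]); K=np.array(m["K"])
    return np.c_[K[0,2]-K[0,0]*q[:,0]/q[:,2],K[1,2]+K[1,1]*q[:,1]/q[:,2]]
def blobs(mask,amin=15):
    cs,_=cv2.findContours(mask.astype(np.uint8)*255,cv2.RETR_EXTERNAL,cv2.CHAIN_APPROX_NONE)
    return sorted([c[:,0,:] for c in cs if cv2.contourArea(c)>=amin],key=lambda c:-cv2.contourArea(c.reshape(-1,1,2)))
def rect(m,c,z):
    """centre, size, yaw(long side) of the min-area rectangle of contour c on plane z"""
    p=ray(m,c,z)[:,:2].astype(np.float32); b=cv2.boxPoints(cv2.minAreaRect(p))
    e=[b[1]-b[0],b[2]-b[1]]; e.sort(key=np.linalg.norm)
    return b.mean(0),np.linalg.norm(e,axis=1),(np.arctan2(e[1][1],e[1][0])+np.pi/2)%np.pi-np.pi/2
E
python3 - <<'E'
from h import *
np.set_printoptions(precision=3,suppress=True)
im=cv2.imread("pics/top0.png"); m=imaging.camera_model("top")
hsv=cv2.cvtColor(im,cv2.COLOR_BGR2HSV); H,S,V=cv2.split(hsv)
M={"blue(rack z10)":((H>105)&(H<125)&(S>150),10),"pink":(((H>165)|(H<8))&(S>80)&(S<170),6),
"red":(((H>170)|(H<8))&(S>170),88),"green":((H>60)&(H<95)&(S>80),46),"yellow":((H>22)&(H<34)&(S>150),24)}
for n,(k,z) in M.items():
    print(n)
    for c in blobs(k,5)[:10]: print("  px",c.mean(0),*rect(m,c,z))
w=imaging.camera_model("wrist"); s=bot.get_state()
Rt=Ro.from_euler("xyz",s["orientation"])
print("cam in tool",Rt.inv().apply(w["position"]-s["tcp_pos"]),(Rt.inv()*Ro.from_euler("xyz",w["rotation"])).as_matrix(),w["K"])
for px,z in (((210,230),42),((408,217),68),((224,170),57),((212,185),88),((298,154),0),((298,254),0)): print(px,ray(m,px,z))
cv2.imwrite("pics/topcrop.png",cv2.resize(im[130:270,140:450],None,fx=2.5,fy=2.5,interpolation=cv2.INTER_CUBIC))
E
```

```text
blue(rack z10)
  px [297.321 227.925] [478.856  22.88 ] [21.108 50.203] 1.5450081
  px [297.865 242.038] [441.991  23.892] [21.044 50.134] 1.5453221
  px [297.12 213.7 ] [517.151  21.832] [18.525 50.263] 1.5448061
  px [297. 200.] [552.943  22.172] [15.923 47.685] 1.5446182
  px [296.935 185.522] [591.496  22.442] [13.309 50.404] 1.5444218
  px [296.289 171.933] [628.795  21.424] [13.345 50.472] 1.5444163
  px [296.279 157.535] [666.209  20.403] [ 8.032 50.541] 1.5440637
  px [378.783 156.913] [ 661.675 -198.748] [21.231 21.464] -0.03549385
pink
  px [ 57.735 208.383] [548.96  659.328] [219.035 357.49 ] -0.049125433
  px [398.441 221.781] [ 481.93  -247.963] [108.669 169.145] 1.3213588
  px [391.923 216.179] [ 503.857 -228.309] [22.033 39.217] -0.25541055
  px [422.675 222.025] [ 485.815 -308.305] [22.836 38.649] -0.30480397
  px [211.769 184.769] [599.128 247.286] [10.669 10.753] -0.018794656
red
green
  px [275.84   26.079] [998.763  60.107] [ 161.237 1471.708] 1.5417281
  px [279.5    67.293] [899.195  60.931] [  64.067 1463.505] -1.5701121
  px [224.102 169.742] [632.644 208.88 ] [61.982 62.798] 1.4850155
yellow
  px [155.355 160.505] [666.243 392.647] [85.533 86.73 ] 0.7667707
cam in tool [  66.616    1.083 -175.633] [[-0.     0.965  0.263]
 [ 1.     0.     0.001]
 [ 0.001  0.263 -0.965]] [[295.478   0.    277.249]
 [  0.    295.478 209.967]
 [  0.      0.      1.   ]]
(210, 230) [[479.353 249.54   42.   ]]
(408, 217) [[ 499.132 -255.186   68.   ]]
(224, 170) [[632.093 208.565  57.   ]]
(212, 185) [[591.355 235.727  88.   ]]
(298, 154) [[676.992  15.836   0.   ]]
(298, 254) [[409.975  23.186   0.   ]]
```

View pics/topcrop.png

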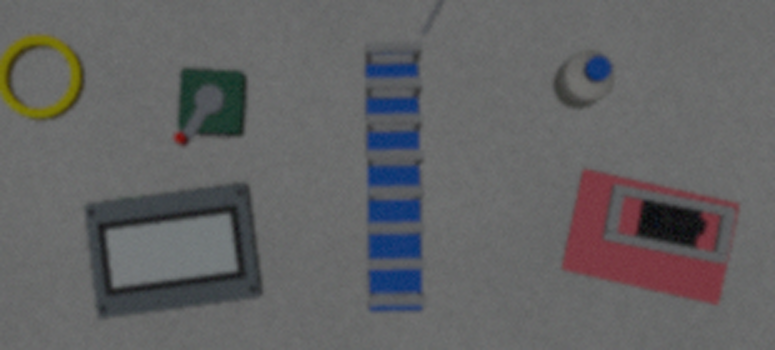

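The crop confirms the layout: lever hub at crop (208,97), pin at (181,139), gauge window about (173,248), and black grip about (668,222). Next I'll look from near over the frame, then over the gauge and counter.

```bash
python3 - <<'E'
from h import *
import pickle
np.set_printoptions(precision=3,suppress=True)
pi=np.pi
for p,y in (((499,-253,65),1.32),((499,-253,65),-1.82),((480,250,80),1.66),((480,250,80),-1.48),((588,230,70),-.086)):
    print(p,y,solve_ik(list(p),[pi,0,y]))
bot.movel([209,-508,300])
out={}
for n,p in (("f",[500,-240,290]),("g",[530,230,270])):
    bot.move_ptp(p,[pi,0,0]); bot.dwell(.2)
    m=imaging.camera_model("wrist"); im=imaging.capture("wrist"); out[n]=m; cv2.imwrite(f"pics/w{n}.png",im)
pickle.dump(out,open("m.pkl","wb")); print(bot.get_state()["t"])
cv2.imwrite("pics/wfg.png",cv2.resize(np.hstack([cv2.imread("pics/wf.png"),cv2.imread("pics/wg.png")]),(800,300),interpolation=cv2.INTER_AREA))
E
```

```text
(499, -253, 65) 1.32 [-0.601  0.467 -0.35   0.754  0.     1.22 ]
(499, -253, 65) -1.82 [-0.601  0.467 -0.35   0.754  0.    -1.923]
(480, 250, 80) 1.66 [ 0.344  0.42  -0.383  0.768  0.     1.825]
(480, 250, 80) -1.48 [ 0.344  0.42  -0.383  0.768  0.    -1.318]
(588, 230, 70) -0.086 [ 0.256  0.578 -0.138  0.854  0.    -2.8  ]
7.3583
```

View pics/wfg.png

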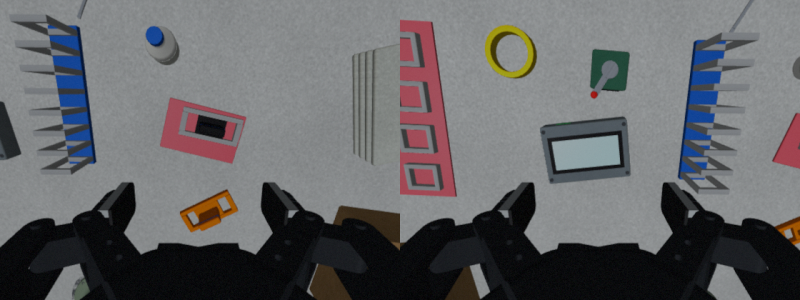

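The wrist views show it clearly at full resolution: in the left view the frame is at (295,175). In the right view the window is at (255,215), the pin at (272,133) and the counter at (295,98).

```bash
python3 - <<'E'
from h import *
import pickle
np.set_printoptions(precision=3,suppress=True)
ms=pickle.load(open("m.pkl","rb"))
def hsv(n): return cv2.split(cv2.cvtColor(cv2.imread(f"pics/w{n}.png"),cv2.COLOR_BGR2HSV))
def roi(k,x0,x1,y0,y1):
    o=np.zeros_like(k); o[y0:y1,x0:x1]=k[y0:y1,x0:x1]; return o
H,S,V=hsv("g"); g=ms["g"]
print("V",V[212,255],S[212,255],"border",V[190,225:310:6][:3],"grey",V[175,255])
for n,k,z in (("glass",roi(V>115,200,320,165,258),42),("gauge",roi(V<115,195,330,155,265),42),
  ("red",roi(((H>170)|(H<8))&(S>140),240,300,110,150),82),("green",roi((H>60)&(H<95)&(S>80),250,330,60,135),46)):
    for c in blobs(k,8)[:2]: print(n,c.mean(0),*rect(g,c,z))
H,S,V=hsv("f"); f=ms["f"]
pink=((H>165)|(H<8))&(S>80)
for c in blobs(roi(pink,220,350,130,235),8)[:3]: print("mat",c.mean(0),*rect(f,c,6))
# silver: non-pink, bright, inside the mat's hull
hull=np.zeros_like(H); cv2.fillConvexPoly(hull,cv2.convexHull(blobs(roi(pink,220,350,130,235),8)[0].reshape(-1,1,2)),1)
sil=roi((S<60)&(V>60),240,345,140,215)&(hull>0)
for c in blobs(sil,20)[:3]: print("silver",c.mean(0),*rect(f,c,20))
for c in blobs(roi(V<45,250,340,150,205),20)[:3]: print("black",c.mean(0),*rect(f,c,68))
crop=cv2.imread("pics/wf.png")[130:240,215:355]; c2=cv2.imread("pics/wg.png")[60:270,190:330]
cv2.imwrite("pics/crop2.png",np.hstack([cv2.resize(crop,None,fx=3,fy=3,interpolation=2)[:330],cv2.resize(c2,(220,330),interpolation=2)]))
E
```

```text
V 168 33 border [99 81 55] grey 95
glass [260.888 213.229] [480.868 252.808] [ 60.389 130.107] -1.4657393
glass [246.14 248.14] [446.034 253.341] [ 75.263 175.778] 1.5013345
gauge [261.052 209.587] [484.592 252.663] [123.386 168.989] -1.4653938
red [271.042 132.083] [593.266 236.551] [ 9.536 10.367] -0.0026345253
green [292.555  97.918] [634.286 209.462] [64.042 65.473] -0.07919884
mat [287.005 180.021] [ 482.89  -250.696] [109.27  169.051] 1.3221184
mat [268.219 171.219] [ 503.324 -227.651] [22.909 39.707] -0.21339071
mat [320.417 182.944] [ 484.667 -309.409] [22.045 39.736] -0.2230823
silver [294.237 176.873] [ 495.694 -268.41 ] [ 59.656 129.656] 1.3453213
black [294.415 177.341] [ 503.123 -265.627] [34.326 54.872] 1.3459617
```

View pics/crop2.png

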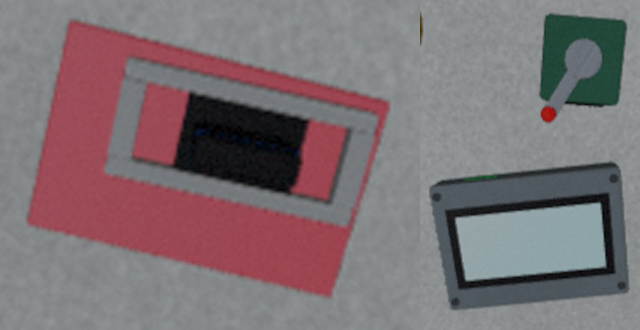

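Measurements agree with the nominal sizes. Now the lever.

```bash
python3 - <<'E'
from h import *
np.set_printoptions(precision=2,suppress=True)
o=[np.pi,0,-.08]; d=np.array([-.08,-.997,0]); stop=np.array([590.2,209.6,70])
a=stop-d*78
bot.grip(0.0)
bot.move_ptp(list(a+[0,0,130]),o)
bot.movel(list(a)); s=bot.get_state(); print(s["t"],s["tcp_pos"],s["contact_force"])
print("touch",bot.movel(list(stop+d*10),max_speed=40,threshold=7))
s=bot.get_state(); print(s["t"],s["tcp_pos"],s["contact_force"],"past nominal",d@(s["tcp_pos"]-stop))
m=imaging.camera_model("wrist"); im=imaging.capture("wrist"); cv2.imwrite("pics/lev.png",im); print("pin px if at stop",proj(m,[588.6,189.2,88]))
E
```

```text
9.6667 [597.42 287.62  71.55] [0.38 0.12 0.76]
touch False
12.0167 [589.38 199.8   69.98] [ 0.48 -0.02  0.15] past nominal 9.840208692675294
pin px if at stop [[294.24 250.22]]
```

View pics/lev.png

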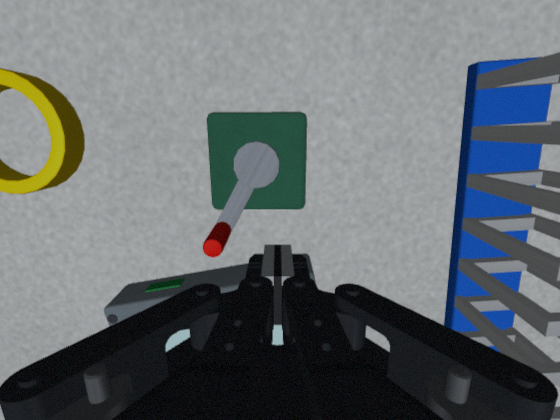

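The lever is still at rest: pin top at (213,247), while the finger tips are already past it at (278,260). I'll check where the tips really are.

```bash
python3 - <<'E'
from h import *
np.set_printoptions(precision=1,suppress=True)
m=imaging.camera_model("wrist"); s=bot.get_state(); R=Ro.from_euler("xyz",s["orientation"])
print(s["opening"],s["tcp_pos"])
for z in (0,-13,-30):
  for x in (-11,0,11): print("tool",x,z,proj(m,s["tcp_pos"]+R.apply([x,0,z])))
print("pin rest top",proj(m,[592.5,236.9,88]),"z76",proj(m,[592.5,236.9,76]),"z55",proj(m,[592.5,236.9,55]))
im=imaging.capture("wrist")
cv2.imwrite("pics/lev2.png",cv2.resize(im[200:340,180:340],None,fx=4,fy=4,interpolation=2))
E
```

```text
-0.003823748744149453 [589.4 199.8  70. ]
tool -11 0 [[275.9 255.1]]
tool 0 0 [[275.9 239. ]]
tool 11 0 [[275.9 222.5]]
tool -11 -13 [[275.8 264. ]]
tool 0 -13 [[275.8 246.9]]
tool 11 -13 [[275.8 229.3]]
tool -11 -30 [[275.7 277.7]]
tool 0 -30 [[275.6 259.1]]
tool 11 -30 [[275.6 239.9]]
pin rest top [[210.9 250.1]] z76 [[215.1 242.4]] z55 [[221.4 231. ]]
```

View pics/lev2.png

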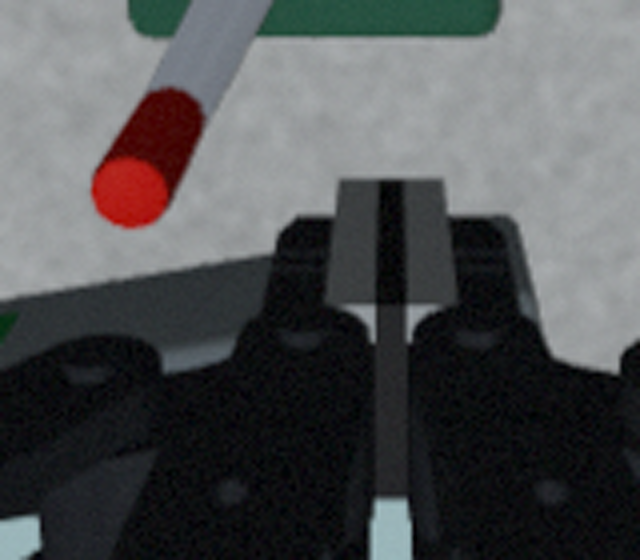

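```bash
cat >> h.py <<'E'
def lever():
    m=imaging.camera_model("wrist"); im=imaging.capture("wrist")
    H,S,V=cv2.split(cv2.cvtColor(im,cv2.COLOR_BGR2HSV))
    b=blobs(((H>170)|(H<8))&(S>180)&(V>140),10)
    if not b: return None
    p=ray(m,b[0].mean(0),88)[0,:2]-[634.3,209.5]
    return np.arctan2(p[1],p[0])%(2*np.pi)-(np.pi-.58),np.hypot(*p)
E
python3 - <<'E'
from h import *
np.set_printoptions(precision=2,suppress=True)
d=np.array([-.08,-.997,0]); stop=np.array([590.2,209.6,60])
print(lever())
c=bot.get_state()["tcp_pos"]; bot.movel([c[0],c[1],130])
a=stop-d*75
bot.movel([a[0],a[1],130]); bot.movel(list(a))
for k in (50,40,30,20,10,0):
    hit=bot.movel(list(stop-d*k),max_speed=60,threshold=12); s=bot.get_state()
    print(k,hit,s["tcp_pos"],s["contact_force"],lever(),s["t"])
    if hit: break
E
```

```text
(np.float64(-0.0022431464124981204), np.float64(48.30782973208277))
50 False [594.37 259.13  60.29] [-0.2  -0.32 -0.71] (np.float64(-0.007906251827014099), np.float64(48.53057993492479)) 14.6167
40 False [593.29 249.08  59.92] [ 0.26  0.53 -0.11] (np.float64(-0.007120739727433545), np.float64(46.321260859685005)) 14.9833
30 False [592.56 239.07  60.  ] [ 0.15 -0.51 -0.14] None 15.35
20 False [591.82 229.1   60.03] [ 0.05 -0.58 -0.01] (np.float64(-0.07036741358923804), np.float64(46.93303256091904)) 15.7167
10 False [590.97 219.11  60.  ] [-0.08  0.74  0.14] (np.float64(-0.010576675745093578), np.float64(48.436576879638025)) 16.0833
0 False [590.16 209.16  60.03] [ 0.32 -0.86 -1.19] (np.float64(-0.005168074328993022), np.float64(48.4371365916245)) 16.45
```

The fingers passed without touching, and at k=30 they hid the pin, so they seem to be above it. I'll check with the scene camera, marking the TCP.

```bash
python3 - <<'E'
from h import *
m=imaging.camera_model("scene"); s=bot.get_state(); im=imaging.capture("scene")
R=Ro.from_euler("xyz",s["orientation"])
F=4; x0,y0=245,190
im=cv2.resize(im[y0:y0+110,x0:x0+130],None,fx=F,fy=F,interpolation=2)
for p,c in ((s["tcp_pos"],(0,255,255)),(s["tcp_pos"]+R.apply([0,0,-30]),(255,0,255)),([592.5,236.9,88],(255,255,0))):
    q=(proj(m,p)[0]-[x0,y0]+.5)*F; cv2.drawMarker(im,tuple(int(v) for v in q),c,cv2.MARKER_CROSS,12,1)
cv2.imwrite("pics/sc.png",im)
E
```

```text
(no output)
```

View pics/sc.png

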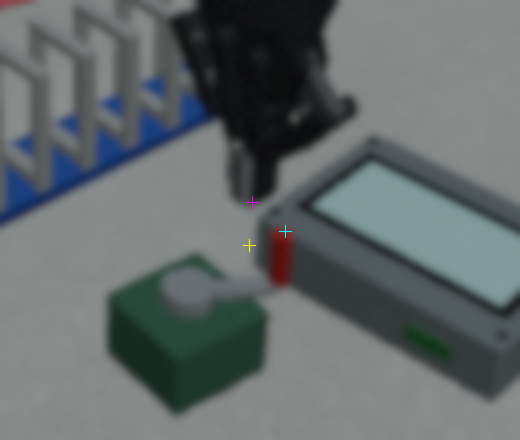

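The tips (crop (252,203)) really end about 30 mm short of the reported TCP (yellow cross), so the stated tool length is off. I'll measure it with a gentle touch on free bench.

```bash
python3 - <<'E'
from h import *
np.set_printoptions(precision=2,suppress=True)
c=bot.get_state()["tcp_pos"]; bot.movel([c[0],c[1],130])
bot.movel([610,282,130]); bot.movel([610,282,0])
print(bot.movel([610,282,-40],max_speed=25,threshold=5)); s=bot.get_state(); print(s["tcp_pos"],s["contact_force"],s["t"])
bot.movel([610,282,20])
E
```

```text
True
[611.12 281.69 -24.61] [ 4.94 -0.8  -0.64] 19.8167
```

The force was sideways, so something (probably a knuckle on the pin) was touched rather than the bench. I'll retry on freer bench.

```bash
python3 - <<'E'
from h import *
np.set_printoptions(precision=2,suppress=True)
print(bot.get_state()["contact_force"]); bot.movel([610,282,130]); print(lever())
bot.movel([730,265,110]); bot.movel([730,265,0]); print(bot.get_state()["contact_force"])
print(bot.movel([730,265,-45],max_speed=25,threshold=5)); s=bot.get_state(); print(s["tcp_pos"],s["contact_force"],s["t"])
bot.movel([730,265,110])
E
```

```text
[ 0.43  0.81 -0.72]
(np.float64(-0.008566675028830684), np.float64(48.64897259097693))
[ 0.16 -0.68  1.12]
True
[729.86 264.96 -32.65] [-0.04 -0.39  4.17] 24.2583
```

Real tip is 32 mm short of the reported TCP along the tool, so all heights get corrected by that. Now the push.

```bash
python3 - <<'E'
from h import *
np.set_printoptions(precision=2,suppress=True)
d=np.array([-.08,-.997,0]); stop=np.array([590.2,209.6,62-32])
a=stop-d*78
bot.movel([a[0],a[1],110]); bot.movel(list(a)); print(lever(),bot.get_state()["contact_force"])
for k in (40,20,8,0,-4,-8,-12):
    hit=bot.movel(list(stop-d*k),max_speed=60,threshold=9); s=bot.get_state(); l=lever()
    print(k,hit,s["tcp_pos"],s["contact_force"],l,s["t"])
    if hit or (l and l[0]>1.02): break
E
```

```text
(np.float64(-0.0057646690973798265), np.float64(48.53124211381395)) [-0.26 -0.95  0.22]
40 False [593.64 249.58  30.05] [-0.41  0.82  0.18] (np.float64(0.1693440636999739), np.float64(46.00378131234786)) 27.9333
20 False [591.69 229.06  29.95] [-1.62  2.02 -1.51] (np.float64(0.6249191684137028), np.float64(45.256696454624816)) 28.4667
8 False [591.46 217.23  30.16] [ 2.02  3.35 -1.09] (np.float64(0.8799468520949913), np.float64(46.84853164594602)) 28.8667
0 False [591.04 209.88  30.42] [ 2.27  2.47 -0.6 ] (np.float64(1.0290349629885824), np.float64(48.392886370599854)) 29.2
```

```bash
python3 - <<'E'
from h import *
np.set_printoptions(precision=2,suppress=True)
d=np.array([-.08,-.997,0]); stop=np.array([590.2,209.6,30])
hit=bot.movel(list(stop+d*5),max_speed=30,threshold=8); s=bot.get_state(); print(hit,s["tcp_pos"],s["contact_force"],lever())
bot.movel(list(stop-d*80),max_speed=120); bot.dwell(.2); print(lever(),bot.get_state()["contact_force"])
a=stop-d*80
bot.movel([a[0],a[1],260],max_speed=250); print(lever(),bot.get_state()["t"])
# go above the frame
q=[495.7,-268.4]
bot.move_ptp([430,0,300],[np.pi,0,-.08])
print(solve_ik([*q,200],[np.pi,0,1.345]),solve_ik([*q,200],[np.pi,0,1.345-np.pi]),bot.get_state()["qpos"],bot.get_state()["t"])
E
```

```text
True [590.88 209.04  30.39] [1.22 3.89 0.89] (np.float64(1.052296405505289), np.float64(48.59786042201928))
(np.float64(-0.0071679340740335995), np.float64(48.48625603291084)) [ 0.   -0.13  0.24]
(np.float64(-0.014160002011246675), np.float64(48.67754756855037)) 31.7083
[-0.63  0.35 -0.15  1.07  0.    1.17] [-0.63  0.35 -0.15  1.07  0.   -1.97] [-0.17  0.05 -0.28  1.24  0.    3.05] 36.45
```

```bash
python3 - <<'E'
from h import *
np.set_printoptions(precision=2,suppress=True)
q=[495.7,-268.4]; o=[np.pi,0,1.345]
bot.grip(1.0)
bot.move_ptp([*q,110],o); print(bot.get_state()["t"])
print(bot.movel([*q,-5],max_speed=80,threshold=10)); s=bot.get_state(); print(s["tcp_pos"],s["orientation"],s["contact_force"])
bot.grip(0.0,60); s=bot.get_state(); print("grip",s["opening"],s["gripper_force"],s["contact_force"])
bot.movel([*q,25],max_speed=60); s=bot.get_state(); print(s["opening"],s["gripper_force"],s["contact_force"],s["t"])
E
```

```text
38.8833
False
[ 496.11 -268.69   -4.49] [3.14 0.   1.35] [0.88 0.04 0.34]
grip 0.17947501083277775 59.072431325912476 [ 0.23 -0.15  1.13]
0.18015941902744595 58.59301149845123 [ 0.29 -0.22 -1.2 ] 41.7583
```

```bash
python3 - <<'E'
from h import *
np.set_printoptions(precision=2,suppress=True)
bot.movel([495.7,-268.4,145],max_speed=100)
bot.movel([480.9,252.8,145],[np.pi,0,1.676],max_speed=130)
bot.movel([480.9,252.8,70],max_speed=60); bot.dwell(.2)
s=bot.get_state(); print(s["tcp_pos"],s["orientation"],s["gripper_force"],s["opening"],s["t"])
a=cv2.resize(imaging.capture("wrist"),(400,300)); b=imaging.capture("scene")
cv2.imwrite("pics/hov.png",np.hstack([a,cv2.resize(b[170:320,270:430],(320,300),interpolation=2)])); cv2.imwrite("pics/hw.png",imaging.capture("wrist"));cv2.imwrite("pics/ht.png",imaging.capture("top"))
E
```

```text
[481.13 252.9   70.32] [ 3.14 -0.    1.68] 58.47982406616211 0.17633505164742083 48.8667
```

View pics/hov.png

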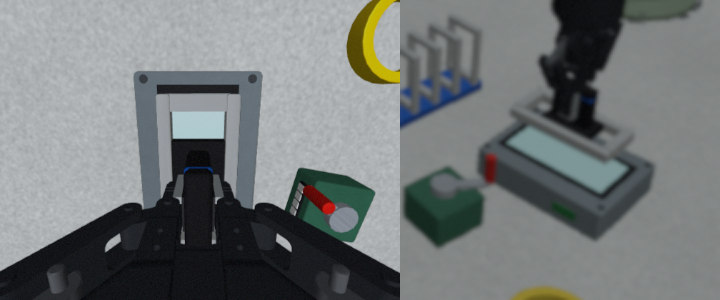

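The left view shows the frame (far edge corners at about (157,94) and (239,94), i.e. (220,132) and (335,132) at full size) sitting square over the window, and the scene view shows it level. A quick numeric check, then lower.

```bash
python3 - <<'E'
from h import *
np.set_printoptions(precision=1,suppress=True)
m=imaging.camera_model("wrist"); im=cv2.imread("pics/hw.png"); V=im.max(2).astype(int)
# frame far edge: rows along columns; side edges: cols along a row
g=cv2.GaussianBlur(im.max(2),(3,3),0).astype(int)
for c in (240,278,315): print("col",c,"edge row",105+np.argmax(np.diff(g[105:150,c])))
for r in (160,200): 
    print("row",r,g[r,195:260:1][::3],g[r,300:355][::3])
c,s=np.cos(1.676),np.sin(1.676); R=np.array([[c,s],[-s,c]])
for z in (90,95,100):
    P=ray(m,[(220,132),(335,132),(277,132)],z)[:,:2]-[480.9,252.8]; print(z,(R@P.T).T.ravel())
print(proj(m,[[480.9+65*c-30*s*k,252.8+65*s+30*c*k,95] for k in (-1,1)]))
E
```

```text
col 240 edge row 130
col 278 edge row 130
col 315 edge row 130
row 160 [116 116 116 116 115 115 116 117 134 163 162 161 161 157 120 118 207 207
 208 207 207 207] [208 207 207 207 204  99 152 163 161 162 160 156 118 121 122 121 121 121
 122]
row 200 [115 115 115 115 115 114 115 115 115 151 160 161 159 159 151  49  27  24
  27  26  29  28] [ 29  28  29  28  27  80 161 161 160 159 159 135 119 120 119 120 120 120
 121]
90 [ 64.3  28.8  64.3 -29.8  64.3  -0.2]
95 [ 64.4  27.9  64.4 -28.8  64.4  -0.2]
100 [ 64.4  27.   64.4 -27.9  64.4  -0.2]
[[337.5 130.6]
 [215.7 130.7]]
```

Matches the prediction to about 1 mm. Lowering to 10 mm and handing in.

```bash
python3 - <<'E'
from h import *
np.set_printoptions(precision=2,suppress=True)
bot.movel([480.9,252.8,41.5],max_speed=25); bot.dwell(.4)
s=bot.get_state(); print(s["tcp_pos"],s["orientation"],s["gripper_force"],s["contact_force"],s["t"])
m=imaging.camera_model("wrist"); g=cv2.GaussianBlur(imaging.capture("wrist").max(2),(3,3),0).astype(int)
print("edge row",[105+np.argmax(np.diff(g[105:150,c])) for c in (250,278,305)],"lever",lever())
print(bot.sign_off())
E
```

```text
[480.91 252.8   41.54] [ 3.14 -0.    1.68] 58.47956657409668 [ 0.36  1.04 -2.1 ] 50.7583
edge row [np.int64(130), np.int64(130), np.int64(130)] lever (np.float64(-0.001771802936792799), np.float64(49.478049328357955))
the job is handed in; nothing more can be done
None
```

The job is handed in (about 51 s of the 70 s used): the lever went to its stop and sprang back, and by my measurements the frame is held level about 10 mm above the window and centred to about 1 mm. I got no verdict back, and I can't rule out a light brush on the gauge: the real fingertips sit 32 mm short of the stated TCP, and before I corrected for that one probing move touched something sideways at about 5 N, most likely the counter's pin.

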